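# Open the safety cap of the cleaner bottle

## Task

Take the square blue and white cleaner bottle with the red push-and-turn safety cap out of the crate and stand it, cap still on, upright and fully down in the square recess of the grey stand. Then press the cap down, keep it pressed while turning it counter-clockwise until it is free, lift it straight off and finish holding it in the gripper, about 6 to 10 cm above the mouth of the open bottle, which stays in the stand; do not put the cap down or let go of it. Do not knock over the jars and the shaker in the crate.

Things in the scene. Friction and masses are not known exactly. Their poses are not given: they have to be found in the camera images.
- bottle_center (a point): middle of the loose cleaner bottle (0.2 to 0.42 kg): square white body 46 x 46 x 112 mm with blue band and thin yellow stripe, sloping shoulder, round neck; 158 mm high with cap. Point on the axis, 75 mm above the foot; z up the bottle, x and y square to its sides. Starts upright in one of the crate's six places. With its cap locked it can be carried by the cap.
- bottle_mouth (a point): centre of the bottle's mouth, on its axis, 148 mm above the foot; same axes as the bottle. Three lugs on the neck hold the closed cap, with about 5 degrees of play either way. With the bottle's play in the stand, the hand must turn about 60 degrees in all to reach the stop.
- cap_center (a point): middle of the loose red round safety cap, 50 mm diameter (52 over its ribs), 32 mm high, point on its axis half-way up, z up. Closed, its lower edge is 126 mm above the bottle's foot. A spring pushes it up with 4 N. Pressed down 4 to 5 mm (end of travel, 9 N) and kept so, it turns counter-clockwise seen from above by 45 degrees relative to the bottle; a stop follows at 50. There it lifts off.
- stand: grey block fixed to the worktop, 120 x 120 x 45 mm, origin at the centre of its underside. Square recess in the middle of its top: 50 x 50 mm, 37 mm deep, sides parallel to the block's x and y, 4 mm chamfer at the mouth. The bottle fits in any of four quarter turns with 2 mm to spare on every side, and can turn about 6 degrees in it either way.
- stand_floor (a point): centre of the floor of the stand's recess, 8 mm above the worktop, where the bottle's foot comes to rest; same axes as the stand
- crate: light wooden slatted crate fixed on the worktop, 185 (x) x 285 (y) x 65 mm high, floor 8 mm thick, origin at the centre of its underside; six places in 2 rows along y, 86 mm apart along the rows and 76 mm between them, each with an upright thing in it. Wall cabinets hang behind the work, beyond about x = 0.63 m, from 0.46 m (left) or 0.61 m up: keep the wrist clear of them.
- jar_red: spice jar with steel lid and red contents, 47 mm diameter, 99 mm high, loose in the crate; origin at the centre of its foot, z up
- jar_green: spice jar with steel lid and green contents, same size, loose in the crate; origin at its foot, z up
- jar_brown: spice jar with steel lid and brown contents, same size, loose in the crate; origin at its foot, z up
- jar_yellow: spice jar with steel lid and yellow contents, same size, loose in the crate; origin at its foot, z up
- pepper: glass pepper shaker with grey top, 44 mm diameter, 90 mm high, loose in the crate; origin at its foot, z up
Mind the look-alikes: they are no part of the job. There is more than one size of the part that bears cap_center; the job needs the smaller.

How it is judged (in metres and radians):
On the way:
1. the bottle stands upright and fully down in the recess of the stand, its cap still on (distance between bottle_center and stand_floor below 0.081 m and horizontal distance between bottle_center and stand_floor below 0.006 m and angle between bottle_center's own z axis and vertical below 0.1 rad and distance between cap_center and bottle_mouth below 0.012 m), for 0.2 s.
At the end, for the whole second after the job is handed in: Bottle at rest upright (0.1 rad) in the recess, foot within 6 mm of its floor, axis within 6 mm of its centre; the cap is off, not touching the bottle, held still in the fingers, its centre 45 to 140 mm above the mouth and within 40 mm of it sideways (distance between bottle_center and stand_floor below 0.081 m and horizontal distance between bottle_center and stand_floor below 0.006 m and angle between bottle_center's own z axis and vertical below 0.1 rad and linear speed of each of bottle, cap below 0.03 m/s and z of cap_center in the frame of bottle_mouth between 0.045 and 0.14 m and horizontal distance between cap_center and bottle_mouth below 0.04 m and contact force between the fingers and cap above 1 N and contact force between cap and bottle below 0.1 N); the arm keeps its last pose, push and grip.
It fails at once if a jar or the shaker in the crate is knocked over (angle between any of jar_red, jar_green, jar_brown, jar_yellow, pepper's own z axis and vertical above 0.6 rad).
It also fails if it takes over 51 s, if anything falls off the work surface, if the arm or the gripper's body presses on something with over 40 N, if the wrist force passes 120 N, or if a joint passes its speed limit or range.

## Robot

A 6-joint arm with a two-finger parallel gripper is mounted at the origin on a cart in front of the work surface, level with it; the furniture and walls round the work are solid. World frame = base frame: x ahead of the robot, y to its left, z up, the work surface at z = 0. Lengths are in m, angles in degrees, forces in N, time in s.
With the tool pointing down it reaches from about 0.25 to 0.85 m from the base axis. Payload 12.5 kg.
Tool frame: the origin (TCP) lies midway between the tips of the shut fingers; the grasp point (between the pads) lies 19 mm behind it; z points along the fingers, y is the line along which they close (so a half turn about z gives the same grasp; the last joint's range is limited). The gripper opens to 93 mm and grips with 3 to 60 N. Pads are 15 mm wide; open, the fingers measure 128 mm over their backs; the gripper's body (75 mm by 188 mm) begins 65 mm behind the grasp point.
Start: joints at [65.054, 20.094, 94.641, -0, 65.266, -4.847], TCP at [0.189, 0.517, 0.219] pointing down, gripper open.
Joint ranges: [-157.81, 157.81], [-45, 120.19], [0.68, 151.7], [-89.99, 269.99], [4.06, 180], [-164.3, 164.3]. Speed limits (degrees/s): [127.2, 127.2, 159.86, 180, 180, 180].

## Interface

Orientations are given as a 3x3 rotation matrix whose columns are the frame's x, y, z axes.
In Python, from workcell import bot, optics, order gives the robot as it stands.
- The arm moves only by the tool carry_out, never from a script. Its argument "moves" is one flat list of numbers, 5 for each row, row after row: the opening, from 0 (shut) to 1 (fully open), then the shift along the tool's x, y, z normalised to -1 to 1, where 1 is 0.15 m, then the turn about the tool's z normalised to -1 to 1, where 1 is 180 degrees. A call has 1 to 20 rows; each row shifts and turns the commanded pose from where the row before left it, along the tool's axes as they then stand; what a row does not reach is not made up. A row lasts 1/8 s, in which the tool goes at most 62.5 mm and 10.7 degrees, less where a joint would pass 70% of its speed; a pose out of reach is approached as far as the arm can. A call with a number of a shift or a turn outside -1 to 1 is refused whole. A call with a gripper value outside its range is refused whole. The fingers move at their own pace and stop on an object; the grip force is fixed at half the most. Time passes only in rows, so rows that do not move let the fingers close. It gives the time, the measured TCP pose, the force, the opening and the grip force at its end, in the units of the state.
- bot.observe(): the state, without advancing time (a new reading comes with each control period).
- optics.get_image(name): name is "scene" or "top"; returns a dict with "color" (420x560x3 uint8, red, green, blue), "depth" (420x560 float32, m along the optical axis (not along the pixel's ray), 0 where there is no reading), "fx", "fy", "cx", "cy" (pixels), "rvec" (rotation vector, rad) and "tvec" (3), from world to camera coordinates, as OpenCV has them. Camera axes: x right, y down, z forward; pixel columns grow to the right and rows downward; lengths in m; the calibration is good to about 2 mm. A picture is of the moment at which its call begins.
- order.hand_in(): hands the job in; it is judged then, once.
The state is a dict: "time": time; "joint_positions": joint angles; "joint_vel": joint speeds; "joint_efforts": joint torques, N m; "eef_pos": TCP position; "orientation": TCP orientation; "wrist_force": force on the tool from outside, world axes, zero at the start; "moment": the same for the moment, N m; "gripper_width": finger opening in m; "gripper_force": force on a finger pad.
Only numpy, scipy, OpenCV 4.12 (cv2) and the standard library are available. Lean on these libraries where they do the work, as an engineer would, in place of code of your own. Each camera call takes 0.05 s, during which the arm holds its last target. There are 200 camera calls.

## Working session

There is one attempt and no reset: what is moved stays moved. The work goes in short steps, Python scripts to look and compute and a tool call to move; the robot and the scene stay as the last step left them, time stands still between calls to the robot, and variables do not carry over. Pictures are saved under pics/ and viewed, at most 10 in all, crops included, and the job is handed in when it is done.

Besides the shell and the picture viewer there is one more tool, called after ">>>" by a JSON object that holds its "api" and its "payload". carry_out: Moves the arm, as the interface text tells. Scaled input: -1 to 1 covers 0.15 m each way for a shift and 180 degrees each way for a turn. Its arguments: {"type":"object","properties":{"moves":{"type":"array","items":{"type":"number"}}},"required":["moves"]}

```bash
mkdir -p pics; cat > h.py <<'E'
import numpy as np, cv2
from workcell import bot, optics, order
def grab(n,f):
    d=optics.get_image(n); np.savez(f'pics/{f}.npz',**d); cv2.imwrite(f'pics/{f}.png',d['color'][:,:,::-1]); return d
def pts(d):
    R=cv2.Rodrigues(np.array(d['rvec'],float))[0]; t=np.array(d['tvec'],float).ravel()
    v,u=np.mgrid[0:420,0:560]; z=d['depth']
    c=np.stack([(u-d['cx'])/d['fx']*z,(v-d['cy'])/d['fy']*z,z],-1)
    return (c-t)@R
E
python3 - <<'E'
from h import *
a=grab('scene','s1');b=grab('top','t1')
cv2.imwrite('pics/both.png',cv2.resize(np.hstack([a['color'],b['color']])[:,:,::-1],(800,300)))
s=bot.observe();print(s['eef_pos'],s['orientation'],s['time'],s['wrist_force'])
for d in(a,b):
  R=cv2.Rodrigues(np.array(d['rvec'],float))[0];print(d['fx'],-R.T@np.array(d['tvec']).ravel(),R[2])
E
```

```text
[0.18886027 0.51622913 0.21817626] [[-9.39086014e-01  3.43681944e-01 -4.22617563e-04]
 [ 3.43682194e-01  9.39085572e-01 -9.15371139e-04]
 [ 8.22775226e-05 -1.00485837e-03 -9.99999492e-01]] 0.1 [ 0.39200917  0.80548411 -0.25111232]
398.9162363464639 [ 0.11076385 -0.38851269  0.7766167 ] [ 0.46306423  0.429729   -0.77518031]
399.7667032044842 [ 0.44524937 -0.04164792  1.07170075] [ 0.04807368  0.01613302 -0.9987135 ]
```

View pics/s1.png

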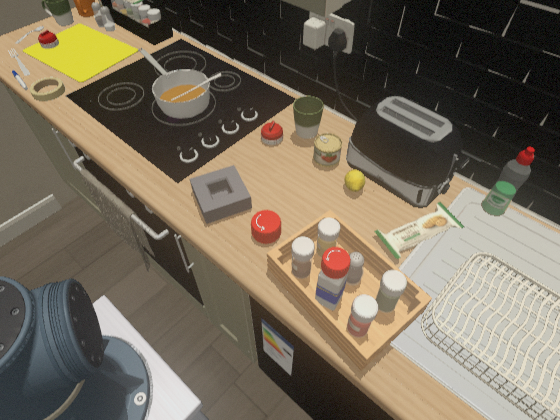

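View pics/t1.png

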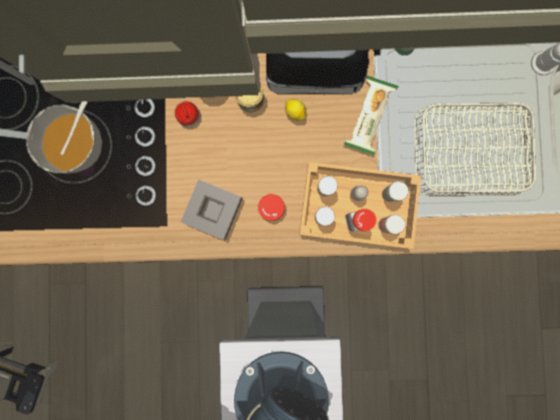

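The scene view shows the bottle's red cap at (336,260) in the crate's near middle place, the stand at (221,192), and a larger loose red cap at (266,226), which is the look-alike. In the top view the bottle cap is at (364,220) and the stand at (212,210).

```bash
cat > m.py <<'E'
from h import *
import sys
for n,cb,sb in(('s1',(315,242,355,290),(180,160,260,225)),('t1',(346,205,380,236),(178,175,248,245))):
    d=dict(np.load(f'pics/{n}.npz'));P=pts(d);c=d['color'].astype(int)
    def box(b):
        m=np.zeros((420,560),bool);m[b[1]:b[3],b[0]:b[2]]=1;return m
    red=(c[...,0]>120)&(c[...,1]<80)&(c[...,2]<90)&box(cb)
    q=P[red];zt=np.percentile(q[:,2],90);t=q[q[:,2]>zt-.006]
    (x,y),r=cv2.minEnclosingCircle((t[:,:2]*1000).astype(np.float32))
    print(n,'cap top z',zt,'mean',t.mean(0),'circle',x,y,r,len(t))
    for lo,hi in((.038,.055),(-.004,.004),(.004,.014)):
        m=box(sb)&(abs(P[...,2]-(lo+hi)/2)<(hi-lo)/2);q=P[m]
        if lo<0.0:print('table z',np.median(q[:,2]));continue
        if len(q)>20:print(' stand',lo,len(q),np.median(q[:,2]),cv2.minAreaRect((q[:,:2]*1000).astype(np.float32)))
    # bottle body sides / jar tops
    if n=='t1':
        for p in((328,186),(325,216),(398,191),(394,225),(360,193)):print(p,P[p[1],p[0]])
        m=box((295,155,425,255))&(abs(P[...,2]-.065)<.004);print('crate',cv2.minAreaRect((P[m][:,:2]*1000).astype(np.float32)))
    else:
        cv2.imwrite('pics/c1.png',cv2.resize(d['color'][235:335,270:440,::-1],None,fx=4.7,fy=4.7,interpolation=cv2.INTER_CUBIC))
E
python3 m.py
```

```text
s1 cap top z 0.1617250569976842 mean [ 0.44008538 -0.21776624  0.16780989] circle 279.3731384277344 -287.23333740234375 196.689208984375 79
 stand 0.038 1652 0.04382366457909622 ((484.86566162109375, 128.42315673828125), (210.49085998535156, 120.71321868896484), 66.66313171386719)
table z -0.0006676605859228226
 stand 0.004 446 0.006707389399080916 ((509.75360107421875, 204.55809020996094), (220.45086669921875, 195.68658447265625), 44.73238754272461)
t1 cap top z 0.16966431682712468 mean [ 0.45909765 -0.20912732  0.17120561] circle 456.28045654296875 -135.56536865234375 94.56316375732422 254
 stand 0.038 1804 0.04573177168073922 ((499.9903259277344, 164.97225952148438), (121.13542938232422, 119.91503143310547), 66.09309387207031)
table z 0.0008176880555713429
 stand 0.004 506 0.007809321649568971 ((501.87664794921875, 168.14166259765625), (186.734130859375, 185.3921356201172), 88.3740463256836)
(328, 186) [ 0.54424017 -0.13327384  0.1096606 ]
(325, 216) [ 0.47218503 -0.12378489  0.10747004]
(398, 191) [ 0.52696676 -0.3006002   0.10994626]
(394, 225) [ 0.4457037  -0.28795371  0.1085857 ]
(360, 193) [ 0.52591684 -0.21153009  0.09814113]
crate ((498.9405517578125, -217.3712158203125), (285.7350769042969, 185.72911071777344), 81.23497009277344)
```

View pics/c1.png

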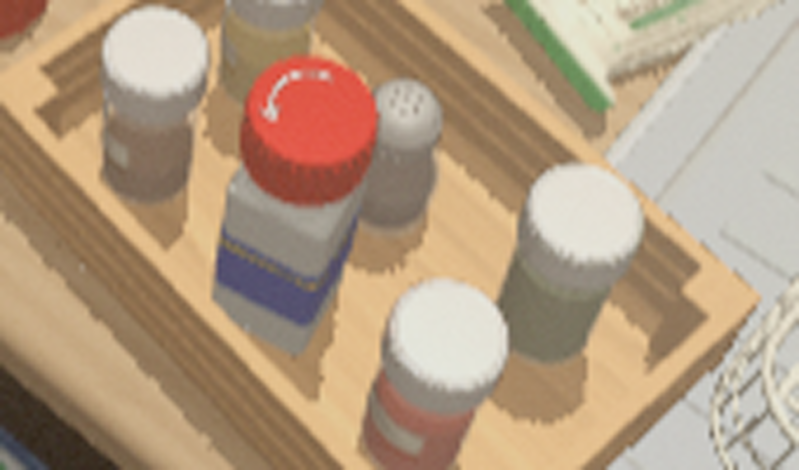

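The enlarged crop shows the bottle upright with its cap on, and the fingers can close on the cap above the jar lids. Next I'll fit the bottle's yaw and centre and the stand's pose robustly.

```bash
cat > m2.py <<'E'
from h import *
from scipy.optimize import minimize
for n in('s1','t1'):
    d=dict(np.load(f'pics/{n}.npz'));P=pts(d);c=d['color'].astype(int)
    r=np.hypot(P[...,0]-.461,P[...,1]+.211)
    red=(c[...,0]>110)&(c[...,1]<90)&(c[...,2]<100)&(r<.04)&(P[...,2]>.13)
    q=P[red];print(n,'cap z pct',np.percentile(q[:,2],[10,50,75,90,97]).round(4))
    t=q[q[:,2]>np.percentile(q[:,2],75)-.006];(x,y),R=cv2.minEnclosingCircle((t[:,:2]*1e3).astype(np.float32));print(' circ',x,y,R,len(t))
    # cap silhouette in pixels -> ray through centre at z=.166
    def sq(q,h,x0):
        best=None
        for a in range(-45,45,5):
            f=lambda p:np.minimum(abs(np.abs((q[:,:2]-p[:2])@np.array([[np.cos(p[2]),-np.sin(p[2])],[np.sin(p[2]),np.cos(p[2])]])).max(1)-h),.006).mean()
            s=minimize(f,[*x0,np.radians(a)],method='Nelder-Mead',options=dict(initial_simplex=[[*x0,np.radians(a)],[x0[0]+.01,x0[1],np.radians(a)],[x0[0],x0[1]+.01,np.radians(a)],[*x0,np.radians(a+8)]]))
            if best is None or s.fun<best.fun:best=s
        return best.x[:2].round(4),np.degrees(best.x[2]).round(1),best.fun
    b=P[(r<.042)&(P[...,2]>.03)&(P[...,2]<.115)]
    print(' bottle',len(b),sq(b,.023,(.461,-.211)))
    rs=np.hypot(P[...,0]-.5,P[...,1]-.165)
    k=P[(rs<.1)&(P[...,2]>.006)&(P[...,2]<.038)]
    inn=k[np.hypot(k[:,0]-.5,k[:,1]-.165)<.045];print(' recess floor z',np.percentile(inn[:,2],[10,50]),len(inn))
    wall=inn[(inn[:,2]>.014)]
    if len(wall)>15:print(' recess walls',len(wall),sq(wall,.025,(.5,.165)))
    top=P[(rs<.1)&(P[...,2]>.040)&(P[...,2]<.05)]
    print(' top',np.median(top[:,2]),cv2.minAreaRect((top[:,:2]*1e3).astype(np.float32)))
E
python3 m2.py
```

```text
s1 cap z pct [0.1426 0.1641 0.1654 0.1662 0.1669]
 circ 459.0686950683594 -207.91119384765625 24.98943519592285 368
 bottle 577 (array([ 0.4611, -0.207 ]), np.float64(11.0), np.float64(0.0005287042281798398))
 recess floor z [0.00682543 0.01554883] 263
 recess walls 140 (array([0.502 , 0.1676]), np.float64(65.9), np.float64(0.0009050926625282067))
 top 0.04391161264916159 ((501.7340087890625, 167.1797332763672), (125.94108581542969, 120.32455444335938), 66.10220336914062)
t1 cap z pct [0.1641 0.1675 0.1686 0.1696 0.1704]
 circ 459.16107177734375 -206.98724365234375 23.92669677734375 281
 bottle 88 (array([ 0.4604, -0.2088]), np.float64(10.8), np.float64(0.0003449451034377865))
 recess floor z [0.00718076 0.00944854] 354
 recess walls 54 (array([0.5   , 0.1651]), np.float64(66.0), np.float64(0.0006590012828454566))
 top 0.04572178851659204 ((500.0213928222656, 165.04226684570312), (120.98220825195312, 119.91503143310547), 66.09309387207031)
```

>>> {"api": "carry_out", "payload": {"moves": [1, -0.2237, -0.2606, 0, 0, 1, -0.2237, -0.2606, 0, 0, 1, -0.2237, -0.2606, 0, 0, 1, -0.2237, -0.2606, 0, 0, 1, -0.2237, -0.2606, 0, 0, 1, -0.2237, -0.2606, 0, 0, 1, -0.2237, -0.2606, 0, 0, 1, -0.2237, -0.2606, 0, 0, 1, -0.2237, -0.2606, 0, 0, 1, -0.2237, -0.2606, 0, 0, 1, -0.2237, -0.2606, 0, 0, 1, -0.2237, -0.2606, 0, 0, 1, -0.2237, -0.2606, 0, 0, 1, -0.2237, -0.2606, 0, 0, 1, -0.2237, -0.2606, 0, 0, 1, 0, 0, 0, 0]}}

```text
time: 2.1
eef_pos: [0.4605, -0.2095, 0.218]
orientation: [[-0.938, 0.346, -0.001], [0.346, 0.938, 0.0], [0.0, -0.0, -1.0]]
wrist_force: [-0.7, 0.5, -0.5]
gripper_width: 0.093
gripper_force: 0.0
```

```bash
cat >> h.py <<'E'
def to(x,y,z,yaw=None):
    s=bot.observe();R=np.array(s['orientation']);p=np.array(s['eef_pos'])
    a=np.degrees(np.arctan2(R[1,1],R[0,1]))
    print('t',s['time'],'tcp',p.round(4),'yaw_y',a.round(1),'tilt',R[:,2].round(4),'F',np.round(s['wrist_force'],1),'w',s['gripper_width'],s['gripper_force'],'j',np.round(s['joint_positions'],0))
    print('units',(R.T@(np.array([x,y,z])-p)/.15).round(4),'turn',None if yaw is None else (-(yaw-a)/180).round(4))
E
python3 -c "
from h import *
to(.460,-.2075,.132)"
```

```text
t 2.1 tcp [ 0.4605 -0.2095  0.218 ] yaw_y 69.7 tilt [-5.e-04  0.e+00 -1.e+00] F [-0.7  0.5 -0.5] w 0.09297268448777996 0.0 j [-30.  16. 101.  -0.  63. -99.]
units [0.0073 0.0113 0.5734] turn None
```

>>> {"api": "carry_out", "payload": {"moves": [1, 0.007, 0.011, 0.15, 0, 1, 0, 0, 0.15, 0, 1, 0, 0, 0.15, 0, 1, 0, 0, 0.123, 0, 1, 0, 0, 0, 0, 0, 0, 0, 0, 0, 0, 0, 0, 0, 0, 0, 0, 0, 0, 0, 0, 0, 0, 0, 0, 0, 0, 0, 0, 0, 0, 0, 0, 0, 0]}}

```text
time: 3.48
eef_pos: [0.4598, -0.2054, 0.1328]
orientation: [[-0.939, 0.344, 0.0], [0.344, 0.939, -0.0], [-0.0, -0.0, -1.0]]
wrist_force: [-0.9, -1.0, 0.7]
gripper_width: 0.0498
gripper_force: 30.0
```

```bash
python3 -c "
from h import *
to(.460,-.2075,.252)"
```

```text
t 3.475 tcp [ 0.4598 -0.2054  0.1328] yaw_y 69.9 tilt [ 1.e-04 -3.e-04 -1.e+00] F [-0.9 -1.   0.7] w 0.04980027475658313 30.00032739713788 j [-29.  22. 106.  -0.  52. -99.]
units [-0.0065 -0.013  -0.7947] turn None
```

>>> {"api": "carry_out", "payload": {"moves": [0, 0, 0, -0.05, 0, 0, 0, 0, -0.1, 0, 0, 0, 0, -0.15, 0, 0, 0, 0, -0.2, 0, 0, 0, 0, -0.2, 0, 0, 0, 0, -0.15, 0, 0, 0, 0, -0.08, 0, 0, 0, 0, 0, 0, 0, 0, 0, 0, 0]}}

```text
time: 4.6
eef_pos: [0.4593, -0.205, 0.2713]
orientation: [[-0.939, 0.344, -0.001], [0.344, 0.939, 0.001], [0.002, 0.0, -1.0]]
wrist_force: [0.1, -0.1, -4.7]
gripper_width: 0.0505
gripper_force: 30.0
```

```bash
python3 - <<'E'
from h import *
d=grab('scene','s2')
cv2.imwrite('pics/c2.png',cv2.resize(d['color'][130:370,230:450,::-1],None,fx=2.5,fy=2.5))
to(.501,.166,.272,35)
P=pts(d);tp=bot.observe()['eef_pos']
from scipy.optimize import minimize
q=P[(np.hypot(P[...,0]-tp[0],P[...,1]-tp[1])<.042)&(P[...,2]>tp[2]-.11)&(P[...,2]<tp[2]-.025)]
best=None
for a in range(-45,45,5):
    f=lambda p:np.minimum(abs(np.abs((q[:,:2]-p[:2])@np.array([[np.cos(p[2]),-np.sin(p[2])],[np.sin(p[2]),np.cos(p[2])]])).max(1)-.023),.006).mean()
    x0=tp[:2]
    s=minimize(f,[*x0,np.radians(a)],method='Nelder-Mead',options=dict(initial_simplex=[[*x0,np.radians(a)],[x0[0]+.01,x0[1],np.radians(a)],[x0[0],x0[1]+.01,np.radians(a)],[*x0,np.radians(a+8)]]))
    if best is None or s.fun<best.fun:best=s
print(len(q),best.x[:2]-tp[:2],np.degrees(best.x[2]),best.fun)
E
```

```text
t 4.65 tcp [ 0.4594 -0.205   0.2713] yaw_y 69.9 tilt [-1.5e-03  8.0e-04 -1.0e+00] F [-0.3 -0.3 -4.1] w 0.04999221721097391 29.999181171879172 j [-29.  12.  98.   0.  70. -99.]
units [ 0.5892  2.4181 -0.0032] turn 0.1939
872 [ 0.00147575 -0.0008028 ] 10.648177365303937 0.0005232016830093804
```

View pics/c2.png

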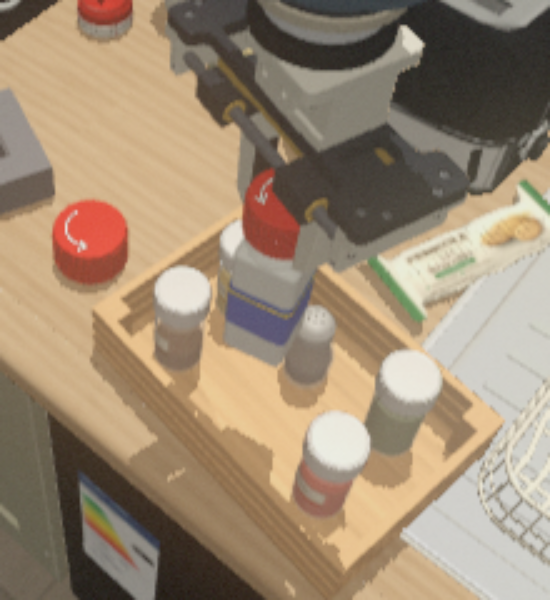

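The bottle hangs straight from the cap (crop about (270,300)), all jars are still upright, and the stand is clear at the left edge.

>>> {"api": "carry_out", "payload": {"moves": [0, 0.02, 0.08, 0, 0, 0, 0.05, 0.2, 0, 0, 0, 0.08, 0.32, 0, 0, 0, 0.09, 0.37, 0, 0, 0, 0.09, 0.37, 0, 0, 0, 0.09, 0.37, 0, 0, 0, 0.09, 0.37, 0, 0, 0, 0.055, 0.24, 0, 0, 0, 0.025, 0.1, 0, 0, 0, 0, 0, 0, 0.03, 0, 0, 0, 0, 0.045, 0, 0, 0, 0, 0.045, 0, 0, 0, 0, 0.045, 0, 0, 0, 0, 0.03, 0, 0, 0, 0, 0, 0, 0, 0, 0, 0]}}

```text
time: 6.65
eef_pos: [0.5013, 0.1659, 0.2721]
orientation: [[-0.572, 0.82, -0.0], [0.82, 0.572, -0.0], [0.0, -0.0, -1.0]]
wrist_force: [-0.4, -0.2, -4.3]
gripper_width: 0.0502
gripper_force: 30.0
```

```bash
cat > m3.py <<'E'
from h import *
import sys
from scipy.optimize import minimize
n=sys.argv[1]; foot=float(sys.argv[2])  # foot offset below tcp
tp=np.array(bot.observe()['eef_pos'])
for cam in('scene','top'):
    d=grab(cam,n+cam[0]);P=pts(d)
    q=P[(np.hypot(P[...,0]-tp[0],P[...,1]-tp[1])<.042)&(P[...,2]>max(tp[2]-.115,.05))&(P[...,2]<tp[2]-.025)]
    if len(q)<40:print(cam,'few',len(q));continue
    best=None
    for a in range(-60,30,5):
        f=lambda p:np.minimum(abs(np.abs((q[:,:2]-p[:2])@np.array([[np.cos(p[2]),-np.sin(p[2])],[np.sin(p[2]),np.cos(p[2])]])).max(1)-.023),.006).mean()
        x0=tp[:2]
        s=minimize(f,[*x0,np.radians(a)],method='Nelder-Mead',options=dict(initial_simplex=[[*x0,np.radians(a)],[x0[0]+.01,x0[1],np.radians(a)],[x0[0],x0[1]+.01,np.radians(a)],[*x0,np.radians(a+8)]]))
        if best is None or s.fun<best.fun:best=s
    print(cam,len(q),best.x[:2],best.x[:2]-tp[:2],np.degrees(best.x[2]),best.fun)
to(.5005,.167,.2,35)
E
python3 m3.py a .127
python3 -c "
import cv2;i=cv2.imread('pics/as.png');cv2.imwrite('pics/as2.png',cv2.resize(i[90:290,130:350],None,fx=2.7,fy=2.7))"
```

```text
scene 784 [0.50268388 0.1658248 ] [ 1.42999810e-03 -8.78869888e-05] -23.997263608011455 0.0008147896385284076
top 106 [0.50031476 0.16386943] [-0.00093912 -0.00204325] -22.62345414582732 0.00039894906691053273
t 6.75 tcp [0.5013 0.166  0.2721] yaw_y 34.9 tilt [-2.e-04 -1.e-04 -1.e+00] F [ 0.3  0.6 -3.5] w 0.05024975610774758 29.999009622260928 j [ 13.  15.  94.  -0.  71. -22.]
units [ 0.0084 -0.0005  0.4808] turn -0.0007
```

View pics/as2.png

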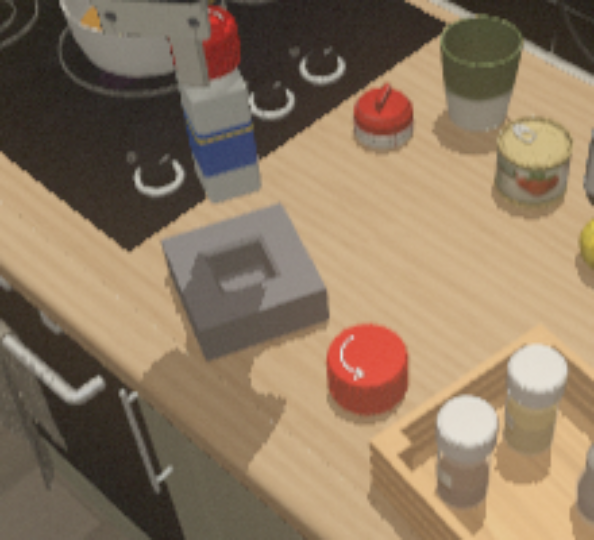

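The bottle hangs over the stand at the right yaw (-24°), with its foot above the recess at crop (243,265). The correction is about (-0.5, +1.3) mm; then I'll lower it.

>>> {"api": "carry_out", "payload": {"moves": [0, 0.009, 0.002, 0.1, 0, 0, 0, 0, 0.15, 0, 0, 0, 0, 0.15, 0, 0, 0, 0, 0.1, 0, 0, 0, 0, 0.08, 0, 0, 0, 0, 0.04, 0, 0, 0, 0, 0.03, 0, 0, 0, 0, 0.03, 0, 0, 0, 0, 0.03, 0, 0, 0, 0, 0.03, 0, 0, 0, 0, 0.03, 0, 0, 0, 0, 0.03, 0, 0, 0, 0, 0.03, 0, 0, 0, 0, 0.03, 0, 0, 0, 0, 0, 0]}}

```text
time: 8.62
eef_pos: [0.5007, 0.1674, 0.1428]
orientation: [[-0.571, 0.821, -0.001], [0.821, 0.571, -0.0], [0.0, -0.001, -1.0]]
wrist_force: [-0.1, -0.6, -4.1]
gripper_width: 0.0501
gripper_force: 30.0
```

```bash
python3 -c "
from h import *
to(.5005,.1673,.132,35)"
```

```text
t 8.625 tcp [0.5007 0.1674 0.1428] yaw_y 34.8 tilt [-6.e-04 -1.e-04 -1.e+00] F [-0.1 -0.6 -4.1] w 0.050064704151776974 29.99912131112069 j [ 13.  23. 102.   0.  55. -21.]
units [ 0.0003 -0.0011  0.0722] turn -0.0011
```

>>> {"api": "carry_out", "payload": {"moves": [0, 0, 0, 0.02, 0, 0, 0, 0, 0.02, 0, 0, 0, 0, 0.013, 0, 0, 0, 0, 0.01, 0, 0, 0, 0, 0.007, 0, 0, 0, 0, 0, 0, 0, 0, 0, 0, 0]}}

```text
time: 9.5
eef_pos: [0.5009, 0.1674, 0.1328]
orientation: [[-0.571, 0.821, 0.0], [0.821, 0.571, 0.0], [-0.0, 0.0, -1.0]]
wrist_force: [0.5, 0.1, -1.9]
gripper_width: 0.0501
gripper_force: 30.0
```

```bash
python3 m3.py b .127
python3 -c "
import cv2;i=cv2.imread('pics/bs.png');cv2.imwrite('pics/bs2.png',cv2.resize(i[100:260,140:320],None,fx=3.3,fy=3.3))"
```

```text
scene 370 [0.50228034 0.1673264 ] [ 1.34164178e-03 -7.93636424e-05] -24.338280249589218 0.0008569702583854565
top few 38
t 9.6 tcp [0.5009 0.1674 0.1328] yaw_y 34.8 tilt [ 3.e-04  0.e+00 -1.e+00] F [-0.3  0.  -1.3] w 0.049911337814383075 29.999711578711867 j [ 13.  24. 102.  -0.  53. -21.]
units [-0.0006 -0.0038 -0.4477] turn -0.0011
```

View pics/bs2.png

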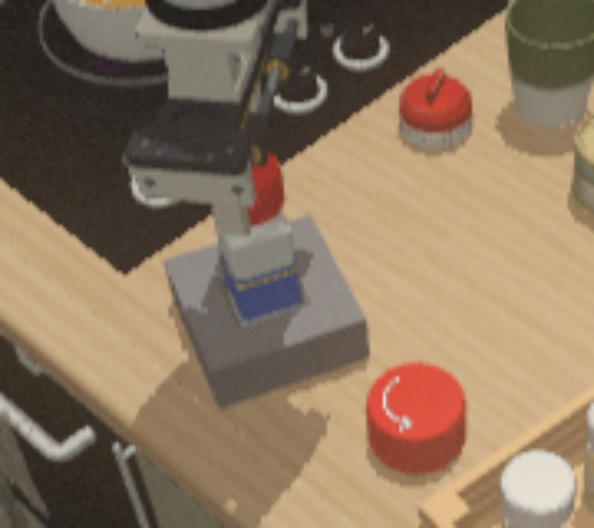

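It's in the recess with the floor taking part of the weight. Next I'll settle it, then press.

>>> {"api": "carry_out", "payload": {"moves": [0, 0, 0, 0.007, 0, 0, 0, 0, 0, 0, 0, 0, 0, 0, 0, 0, 0, 0, 0, 0]}}

```text
time: 10.1
eef_pos: [0.501, 0.1674, 0.1318]
orientation: [[-0.571, 0.821, 0.0], [0.821, 0.571, 0.0], [-0.0, 0.0, -1.0]]
wrist_force: [-0.6, -0.4, 4.4]
gripper_width: 0.05
gripper_force: 30.0
```

>>> {"api": "carry_out", "payload": {"moves": [0, 0, 0, 0.01, 0, 0, 0, 0, 0.01, 0, 0, 0, 0, 0, 0]}}

```text
time: 10.48
eef_pos: [0.501, 0.1674, 0.1288]
orientation: [[-0.571, 0.821, 0.0], [0.821, 0.571, 0.0], [-0.0, 0.0, -1.0]]
wrist_force: [-0.5, -0.9, 7.2]
gripper_width: 0.0504
gripper_force: 30.0
```

>>> {"api": "carry_out", "payload": {"moves": [0, 0, 0, 0.007, 0, 0, 0, 0, 0.006, 0, 0, 0, 0, 0, 0]}}

```text
time: 10.85
eef_pos: [0.5013, 0.1675, 0.1275]
orientation: [[-0.571, 0.821, 0.001], [0.821, 0.571, 0.0], [-0.001, 0.001, -1.0]]
wrist_force: [-3.1, -1.8, 12.7]
gripper_width: 0.05
gripper_force: 30.0
```

End of travel is reached at 12.7 N. Now the counter-clockwise turn while pressed.

>>> {"api": "carry_out", "payload": {"moves": [0, 0, 0, 0.003, 0, 0, 0, 0, 0, -0.025, 0, 0, 0, 0, -0.03, 0, 0, 0, 0, -0.03, 0, 0, 0, 0, -0.03, 0, 0, 0, 0, -0.03, 0, 0, 0, 0, -0.03, 0, 0, 0, 0, 0, 0]}}

```text
$.moves: bad value
```

```bash
python3 -c "
from h import *
to(.5005,.1673,.132,94.8);print(bot.observe()['moment'])"
```

```text
t 10.85 tcp [0.5013 0.1675 0.1275] yaw_y 34.8 tilt [ 1.2e-03  2.0e-04 -1.0e+00] F [-3.1 -1.8 12.7] w 0.050039667455191436 30.002484396100044 j [ 13.  24. 103.  -0.  53. -21.]
units [ 0.002  -0.005  -0.0301] turn -0.3333
[-0.20112499  0.57110268 -0.0236517 ]
```

>>> {"api": "carry_out", "payload": {"moves": [0, 0, 0, 0.003, 0, 0, 0, 0, 0, -0.025, 0, 0, 0, 0, -0.03, 0, 0, 0, 0, -0.03, 0, 0, 0, 0, -0.03, 0, 0, 0, 0, -0.03, 0, 0, 0, 0, -0.03, 0, 0, 0, 0, 0]}}

```text
time: 11.85
eef_pos: [0.5018, 0.1677, 0.1274]
orientation: [[-0.916, 0.401, 0.003], [0.401, 0.916, 0.001], [-0.002, 0.002, -1.0]]
wrist_force: [-1.9, -0.8, 13.9]
gripper_width: 0.0502
gripper_force: 30.0
```

```bash
python3 -c "
from h import *
to(.5005,.1673,.132,94.8);print(bot.observe()['moment'])"
```

```text
t 11.85 tcp [0.5018 0.1677 0.1274] yaw_y 66.4 tilt [ 2.6e-03  8.0e-04 -1.0e+00] F [-1.9 -0.8 13.9] w 0.050229665166494485 30.001864372752607 j [ 13.  25. 103.   0.  53. -53.]
units [ 0.0066 -0.0058 -0.0309] turn -0.1579
[0.06866983 0.26405126 0.10970501]
```

>>> {"api": "carry_out", "payload": {"moves": [0, 0, 0, 0, -0.03, 0, 0, 0, 0, -0.03, 0, 0, 0, 0, -0.03, 0, 0, 0, 0, -0.03, 0, 0, 0, 0, -0.025, 0, 0, 0, 0, 0]}}

```text
time: 12.6
eef_pos: [0.5016, 0.1674, 0.1274]
orientation: [[-0.999, -0.042, 0.002], [-0.042, 0.999, 0.0], [-0.002, 0.0, -1.0]]
wrist_force: [-3.6, -1.4, 15.6]
gripper_width: 0.0502
gripper_force: 30.0
```

```bash
python3 -c "
from h import *
to(.5005,.1673,.132,94.8);print(bot.observe()['moment'])"
```

```text
t 12.6 tcp [0.5016 0.1674 0.1274] yaw_y 92.4 tilt [ 2.e-03  3.e-04 -1.e+00] F [-3.6 -1.4 15.6] w 0.050186875378759474 30.002568131312728 j [ 13.  25. 103.  -0.  53. -79.]
units [ 0.0074 -0.0003 -0.0309] turn -0.0131
[-0.34782325  0.57512154 -0.21412037]
```

>>> {"api": "carry_out", "payload": {"moves": [0, 0, 0, 0, -0.02, 0, 0, 0, 0, -0.015, 0, 0, 0, 0, 0]}}

```text
time: 12.98
eef_pos: [0.5015, 0.1675, 0.1273]
orientation: [[-0.989, -0.151, 0.002], [-0.151, 0.989, 0.001], [-0.002, 0.001, -1.0]]
wrist_force: [-3.3, -1.1, 15.2]
gripper_width: 0.0497
gripper_force: 30.0
```

```bash
python3 -c "
from h import *
to(.5005,.1673,.132,94.8);print(bot.observe()['moment'])"
```

```text
t 12.975 tcp [0.5015 0.1675 0.1273] yaw_y 98.7 tilt [ 1.7e-03  8.0e-04 -1.0e+00] F [-3.3 -1.1 15.2] w 0.04965585766163969 30.002417187206447 j [ 13.  25. 103.   0.  53. -85.]
units [ 0.0067 -0.0005 -0.0312] turn 0.0214
[-0.22095409  0.64477339 -0.66708848]
```

The torque has risen to 0.67 N m, so it's at the stop. I'll ease off slightly and lift.

>>> {"api": "carry_out", "payload": {"moves": [0, 0, 0, -0.01, 0.007, 0, 0, 0, -0.03, 0, 0, 0, 0, -0.03, 0, 0, 0, 0, -0.03, 0, 0, 0, 0, 0, 0]}}

```text
time: 13.6
eef_pos: [0.5012, 0.1675, 0.1419]
orientation: [[-0.992, -0.13, 0.001], [-0.13, 0.992, 0.0], [-0.001, -0.0, -1.0]]
wrist_force: [0.5, -0.4, -0.6]
gripper_width: 0.05
gripper_force: 30.0
```

```bash
python3 m3.py c .1;python3 -c "
import cv2;i=cv2.imread('pics/cs.png');cv2.imwrite('pics/cs2.png',cv2.resize(i[100:260,140:320],None,fx=3.3,fy=3.3))"
```

```text
scene 458 [0.50196798 0.16731293] [ 0.00075791 -0.00015014] -18.43941548415004 0.0008259018260784912
top few 10
t 13.7 tcp [0.501  0.1674 0.1415] yaw_y 97.5 tilt [ 6.e-04  1.e-04 -1.e+00] F [-0.4 -0.1  0.9] w 0.04987379616750604 29.999748109839857 j [ 13.  23. 102.  -0.  55. -84.]
units [ 0.0035 -0.0025 -0.39  ] turn 0.347
```

View pics/cs2.png

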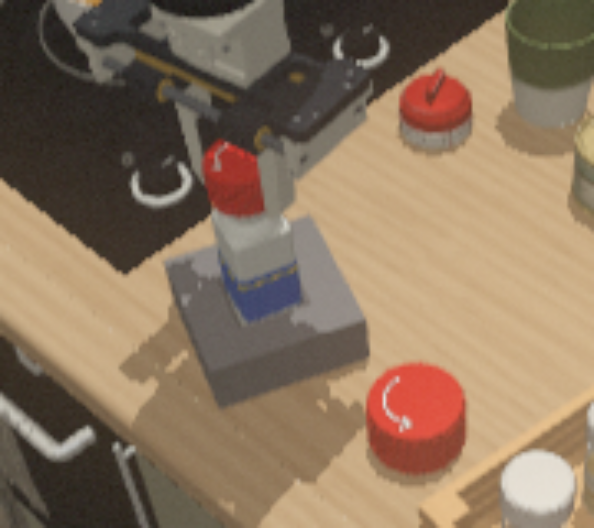

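The cap has risen with no load and the bottle is still fully down in the stand, so it's free. Lifting to about 8 cm above the mouth.

>>> {"api": "carry_out", "payload": {"moves": [0, 0, 0, -0.03, 0, 0, 0, 0, -0.05, 0, 0, 0, 0, -0.08, 0, 0, 0, 0, -0.1, 0, 0, 0, 0, -0.1, 0, 0, 0, 0, -0.08, 0, 0, 0, 0, -0.05, 0, 0, 0, 0, -0.02, 0, 0, 0, 0, 0, 0, 0, 0, 0, 0, 0, 0, 0, 0, 0, 0]}}

```text
time: 15.08
eef_pos: [0.5007, 0.1674, 0.2174]
orientation: [[-0.992, -0.129, -0.001], [-0.129, 0.992, -0.0], [0.001, -0.0, -1.0]]
wrist_force: [0.0, -0.3, -0.3]
gripper_width: 0.0503
gripper_force: 30.0
```

```bash
python3 m3.py d .1;python3 -c "
import cv2;i=cv2.imread('pics/ds.png');cv2.imwrite('pics/ds2.png',cv2.resize(i[90:250,140:320],None,fx=3.3,fy=3.3))"
```

```text
scene 498 [0.5083717  0.17677468] [0.00765807 0.00941839] -80.19913216299076 0.003682684926621532
top few 20
t 15.175 tcp [0.5008 0.1674 0.2176] yaw_y 97.4 tilt [-4.e-04 -1.e-04 -1.e+00] F [-0.2  0.7 -0. ] w 0.04981634380800464 29.999824622645974 j [ 13.  18.  98.   0.  64. -84.]
units [ 0.0021 -0.0022  0.117 ] turn 0.3469
```

View pics/ds2.png

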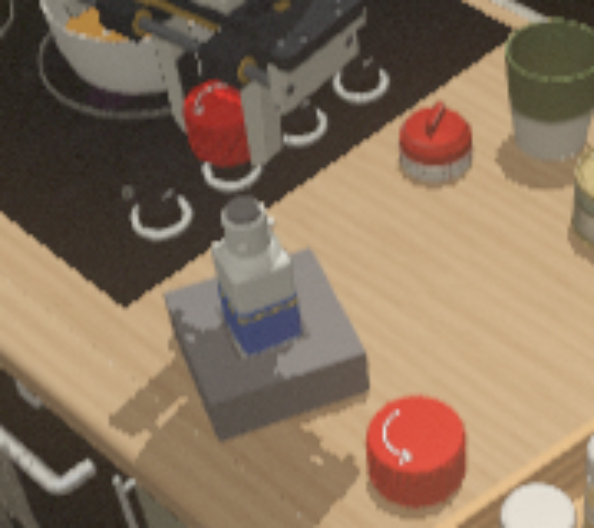

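The bottle stands open in the recess with its mouth at crop (245,210), and the cap is held in the fingers above it at (218,122).

```bash
python3 -c "
from workcell import order
print(order.hand_in())"
```

```text
the job is handed in; nothing more can be done
None
```

The job is handed in at about 15 s: the open bottle stands in the stand's recess and the gripper holds its cap about 8 cm above the mouth; the hand-in returned no verdict.

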